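Clear the spindle sander and fit a new sleeve

TASK

Get the spindle sander ready: first put all the wooden offcuts that litter its table into the blue scrap bin. Then slide the red-brown abrasive sleeve over the arbor all the way down onto its shoulder, and then the brass collar down on top of the sleeve; leave the screwdriver and the other things on the bench where they are.

Things in the scene. Friction and masses are not known exactly. Their poses are not given: they have to be found in the camera images.
- sander: compact green spindle sander, does not move, 280 x 320 mm (x, y), origin under its centre on the bench. Its flat grey table is 50 mm above the bench with a 5 mm high, 6 mm wide rim all round its edge. A bare steel arbor stands upright out of the table (see arbor_seat)
- arbor_seat (a point): centre of the seat of the sander's arbor: top of a 52 mm wide, 4 mm high steel shoulder on the table (54 mm above the bench), z up along the arbor. The arbor is 20 mm in diameter, its top is 58 mm above this point, and its last 8 mm taper to 8 mm in diameter
- scrap_bin: open blue plastic scrap bin, does not move, outside 210 x 190 mm (x, y), 100 mm high, walls and floor 5 mm thick, with an outer lip; origin under its centre on the bench
- mat: black rubber mat 250 x 190 x 3 mm (x, y, z), does not move, on the other side of the sander from the bin, parts and a screwdriver on it; origin under its centre
- sleeve_mid (a point): middle of the abrasive sleeve, a red-brown ring 54 mm in outer diameter, 25 mm bore, 32 mm high, loose (about 90 g), standing flat on the mat; z is its axis, either end may be up
- collar_mid (a point): middle of the clamping collar, a brass ring 46 mm in outer diameter, 25 mm bore, 16 mm high, loose (about 80 g), lying flat on the mat; z is its axis, either face may be up
- screwdriver: red-handled screwdriver, 24 x 160 mm, lying on the mat, long along its y; to be left alone
- tape_measure: yellow tape measure, 83 mm, standing behind the sander; to be left alone
- sanding_block: beech sanding block, 160 mm long, at the back right; to be left alone
- scrap_a: softwood offcut 30 x 130 x 30 mm (x, y, z; long along its y), 50 to 160 g, lying on the sander's table at the start, or absent; origin at the centre of its underside
- scrap_b: softwood offcut 45 x 75 x 24 mm (x, y, z; long along its y), 50 to 160 g, lying on the sander's table at the start, or absent; origin at the centre of its underside
- scrap_c: softwood offcut 38 x 110 x 19 mm (x, y, z; long along its y), 50 to 160 g, lying on the sander's table at the start, or absent; origin at the centre of its underside
- scrap_d: softwood offcut 40 x 60 x 12 mm (x, y, z; long along its y), 50 to 160 g, lying on the sander's table at the start, or absent; origin at the centre of its underside
- scrap_e: softwood offcut 45 x 75 x 24 mm (x, y, z; long along its y), 50 to 160 g, lying on the sander's table at the start, or absent; origin at the centre of its underside
- scrap_f: softwood offcut 40 x 60 x 12 mm (x, y, z; long along its y), 50 to 160 g, lying on the sander's table at the start, or absent; origin at the centre of its underside
Things that resemble listed ones, but are neither listed nor needed, are in the scene too. Several things look just like the part that bears sleeve_mid: the one meant starts farthest to the robot's right.

How it is judged:
By the outcome, as a careful person would: the job done as asked, in the order asked, and still so for the second after the job is handed in, with the robot touching nothing.
Of scrap_a, scrap_b, scrap_c, scrap_d, scrap_e, scrap_f only 4 to 6 are there at a start; the rules pass over those that are not, and their reading is None.
At some moment in a run one of scrap_a, scrap_b, scrap_c, sleeve, collar may be knocked a few centimetres aside while the robot is not near it.
Once in a run the grip may slacken for a moment while it holds something.
It also fails if it takes over 210 s, if anything falls off the work surface, if the arm or the gripper's body presses on something with over 40 N, if the wrist force passes 120 N, or if a joint passes its speed limit or range.

ROBOT

A 6-joint arm with a two-finger parallel gripper is mounted at the origin on a cart in front of the work surface, level with it; the furniture and walls round the work are solid. World frame = base frame: x ahead of the robot, y to its left, z up, the work surface at z = 0. Lengths are in m, angles in rad, forces in N, time in s.
With the tool pointing down it reaches from about 0.35 to 0.85 m from the base axis. Payload 8.1 kg.
Tool frame: the origin (TCP) lies on the mounting face of the last link; the fingertips stand 186 mm ahead of it and the grasp point (between the pads) lies 167 mm ahead of it; z points along the fingers, y is the line along which they close (so a half turn about z gives the same grasp; the last joint's range is limited). The gripper opens to 93 mm and grips with 3 to 60 N. Pads are 15 mm wide; open, the fingers measure 128 mm over their backs; the gripper's body (75 mm by 188 mm) begins 65 mm behind the grasp point.
Start: joints at [1.221, 0.13, 1.488, -0, 1.523, -0.085], TCP at [0.157, 0.579, 0.405] pointing down, gripper open.
Joint ranges: [-2.96, 2.96], [-0.89, 2.26], [0.02, 2.5], [-1.34, 4.48], [0, 2.73], [-2.66, 2.66]. Speed limits (rad/s): [2.39, 2.39, 2.79, 3.14, 3.14, 3.14].

INTERFACE

Orientations are given as a rotation vector (axis times angle).
In Python, from plant import * gives the robot as it stands. The module is installed in compiled form; this text tells all that it offers.
- The arm moves only by the tool arm_command, never from a script. Its argument "increments" is a list of rows, each a list of 6 numbers: the shift along the tool's x, y, z in units of 0.2 m (1.0 is 0.2 m), then the turn, a rotation vector about the tool's x, y, z in units of pi rad (1.0 is pi rad). A call has exactly 5 rows; each row is the pose to reach, as a shift and turn from the pose commanded when the call began, along the tool's axes at that moment, turning the shorter way round; what a row does not reach only later rows make up. A row lasts 1/8 s, in which the tool goes at most 62.5 mm and 10.7 degrees, less where a joint would pass 70% of its speed; a pose out of reach is approached as far as the arm can. A call with a number of a shift or a turn outside -1 to 1 is refused whole. A call with a gripper value outside its range is refused whole. "fingers" is the closure, from -1 (fully open) to 1 (shut), set as the call begins (left out, the last holds). The fingers move at their own pace and stop on an object; "force" is the grip in N (left out, the last holds). Time passes only in rows, so rows that repeat a pose let the fingers close, or fill a call up. It gives the time, the measured TCP pose, the force, the opening and the grip force at its end, in the units of the state.
- read_state(): the state, without advancing time (a new reading comes with each control period).
- read_camera(name): name is "scene" or "top" or "wrist"; returns a dict with "image" (420x560x3 uint8, red, green, blue), "fx", "fy", "cx", "cy" (pixels), "k1" (the pictures are not rectified: a ray, as slopes to the right and down, at radius r is drawn at 1 + k1 r^2 times it, then the intrinsics apply), "T" (4x4, takes a point from camera to world coordinates). Camera axes: x right, y down, z forward; pixel columns grow to the right and rows downward; lengths in m; the calibration is good to about 2 mm. A picture is of the moment at which its call begins. There is no depth.
- close_job(): hands the job in; it is judged then, once.
The state is a dict: "t": time; "q": joint angles; "dq": joint speeds; "joint_torque": joint torques, N m; "tool_pos": TCP position; "orientation": TCP orientation; "force": force on the tool from outside, world axes, zero at the start; "wrist_torque": the same for the moment, N m; "opening": finger opening in m; "gripper_force": force on a finger pad.
Only numpy, scipy, OpenCV 4.12 (cv2) and the standard library are available. Lean on these libraries where they do the work, as an engineer would, in place of code of your own. Each camera call takes 0.05 s, during which the arm holds its last target. There are 200 camera calls.

## Working session

There is one attempt and no reset: what is moved stays moved. The work goes in short steps, Python scripts to look and compute and a tool call to move; the robot and the scene stay as the last step left them, time stands still between calls to the robot, and variables do not carry over. Pictures are saved under pics/ and viewed, at most 14 in all, crops included, and the job is handed in when it is done.

Besides the shell and the picture viewer there is one more tool, called after ">>>" as name(argument=value, ...) on one line, values as JSON. arm_command: Moves the arm, as the interface text tells. Shifts and turns lie within -1 to 1; 1 stands for 0.2 m of shift or pi rad of turn. Its arguments: {"type":"object","properties":{"increments":{"type":"array","items":{"type":"array","items":{"type":"number","minimum":-1,"maximum":1}}},"fingers":{"type":"number"},"force":{"type":"number"}},"required":["increments"]}

```bash
mkdir -p pics
cat > h.py <<'E'
from plant import *
import numpy as np, cv2
from scipy.spatial.transform import Rotation as R
def snap(n,f=None):
    c=read_camera(n)
    if f: cv2.imwrite('pics/'+f,c['image'][:,:,::-1])
    return c
def world(c,uv,z):
    uv=np.atleast_2d(np.float64(uv)); d=np.stack([(uv[:,0]-c['cx'])/c['fx'],(uv[:,1]-c['cy'])/c['fy']],1)
    s=d.copy()
    for _ in range(20): s=d/(1+c['k1']*(s**2).sum(1,keepdims=True))
    T=np.array(c['T']); r=np.c_[s,np.ones(len(s))]@T[:3,:3].T
    return T[:3,3]+r*((z-T[2,3])/r[:,2:3])
def pix(c,P):
    T=np.array(c['T']); p=(np.atleast_2d(P)-T[:3,3])@T[:3,:3]; s=p[:,:2]/p[:,2:]
    s=s*(1+c['k1']*(s**2).sum(1,keepdims=True)); return s*[c['fx'],c['fy']]+[c['cx'],c['cy']]
E
python3 - <<'E'
from h import *
for n in('top','scene','wrist'):
    c=snap(n,n+'0.png'); print(n,c['fx'],c['cx'],c['cy'],c['k1'],np.round(c['T'],3).tolist())
print(read_state())
E
```

```text
top 445.430878967628 283.7793504741975 215.05454683900598 -0.0710104140048383 [[0.026, -0.984, 0.175, 0.267], [-1.0, -0.026, -0.001, 0.05], [0.006, -0.175, -0.985, 1.678], [0.0, 0.0, 0.0, 1.0]]
scene 450.7418549041794 279.6227626671584 204.9638896971181 -0.059474429299032384 [[-0.879, -0.265, 0.398, -0.009], [-0.478, 0.473, -0.74, 1.08], [0.008, -0.84, -0.542, 0.824], [0.0, 0.0, 0.0, 1.0]]
wrist 372.87281184458067 277.0923983366989 211.0069467871076 -0.013473912480534526 [[0.262, 0.93, 0.259, 0.084], [0.965, -0.252, -0.072, 0.597], [-0.002, 0.269, -0.963, 0.383], [0.0, 0.0, 0.0, 1.0]]
{'t': 0.15, 'q': array([ 1.22058952e+00,  1.30947917e-01,  1.48901455e+00, -3.26084858e-05,
        1.52298417e+00, -8.54050534e-02]), 'dq': array([-0.00141999, -0.00193849, -0.00345537, -0.00028569, -0.00151244,
        0.00089587]), 'joint_torque': array([ 8.02240847e-04, -5.60472965e+01, -4.92339885e+01,  7.68793048e-02,
        3.06076859e-02, -8.36718095e-05]), 'tool_pos': array([0.15695902, 0.57892814, 0.40396001]), 'orientation': array([-4.14698444e-01, -3.11383795e+00,  2.08745395e-03]), 'force': array([-0.21248999, -0.58620517,  0.78580897]), 'wrist_torque': array([ 0.01540798, -0.05498901, -0.00140424]), 'gripper_force': 0.0, 'opening': 0.09316227158674815}
```

View pics/top0.png

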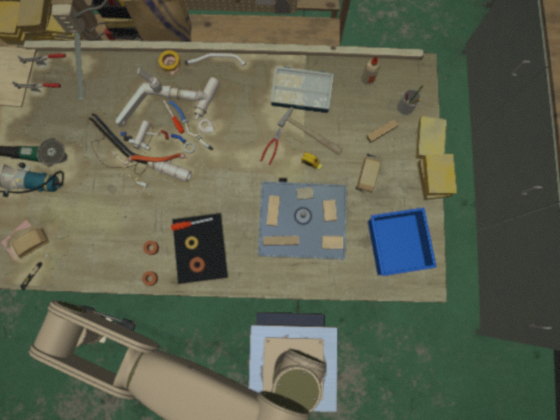

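View pics/scene0.png

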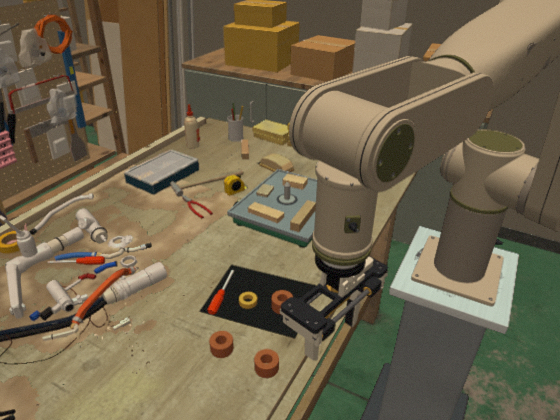

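Top view: candidates for the sleeve are the red-brown rings at (197,265), on the mat, and at (151,247) and (150,278), off it. Right in the picture is the robot's right, so I choose (197,265). The brass collar is at (192,242). Five offcuts are at (273,210), (305,193), (330,210), (281,240) and (333,242). The arbor is at (303,215) and the bin at (402,241). I'll check with one close crop.

Run:
```python
from h import *
c=snap('top'); im=c['image']
cv2.imwrite('pics/crop.png',cv2.resize(im[175:300,140:350,::-1],None,fx=3.8,fy=3.8,interpolation=cv2.INTER_CUBIC))
hsv=cv2.cvtColor(im,cv2.COLOR_RGB2HSV)
for p in [(273,210),(305,193),(330,210),(281,240),(333,242),(265,225),(197,258),(187,242),(402,241),(303,222),(180,270)]: print(p,hsv[p[1],p[0]],end=' ')
```

```text
(273, 210) [ 20  81 171] (305, 193) [ 25  52 142] (330, 210) [ 21  77 170] (281, 240) [ 20  76 144] (333, 242) [ 20  78 169] (265, 225) [104  45 129] (197, 258) [ 11 148 126] (187, 242) [ 22 145 146] (402, 241) [108 195 161] (303, 222) [108  33 117] (180, 270) [113  29  35]
```

View pics/crop.png

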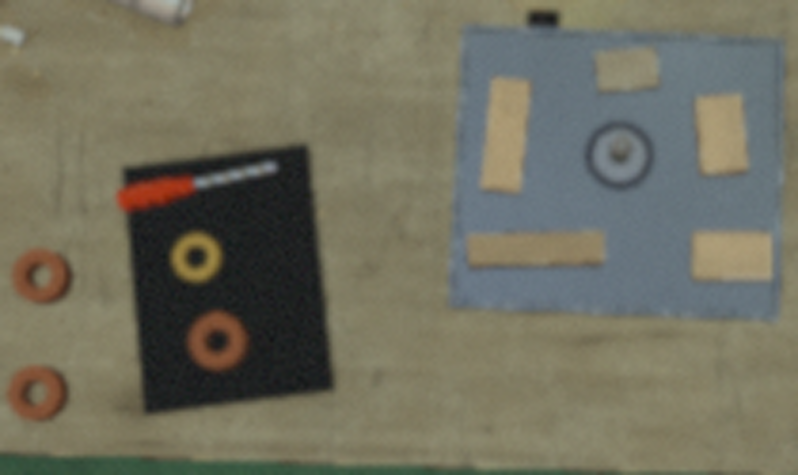

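The crop shows five offcuts on the table: 38-wide at crop (505,135), small at (628,70), two mid-sized at (720,135) and (732,256), and the long one at (536,249). The arbor is at (620,150). On the mat, the larger red-brown ring at (217,340) is the sleeve, right of both look-alikes, and the brass collar is at (196,257).

```bash
cat > meas.py <<'E'
from h import *
H={'a':.03,'b':.024,'c':.019,'d':.012}
def scraps(c,box=(258,345,180,256)):
    im=c['image']; hsv=cv2.cvtColor(im,cv2.COLOR_RGB2HSV)
    m=np.uint8((hsv[...,0]>12)&(hsv[...,0]<32)&(hsv[...,1]>35)&(hsv[...,2]>80)); k=np.zeros_like(m); k[box[2]:box[3],box[0]:box[1]]=1; m=m*k
    out=[]
    for q in cv2.findContours(m,cv2.RETR_EXTERNAL,cv2.CHAIN_APPROX_NONE)[0]:
        if cv2.contourArea(q)<60: continue
        q=q[:,0,:]; 
        z=.07
        for _ in range(2):
            w=world(c,q,z)[:,:2]; (x,y),(l,s),a=cv2.minAreaRect(np.float32(w*1000))
            if l<s: l,s,a=s,l,a+90
            n=min({'a':(130,30),'b':(75,45),'c':(110,38),'d':(60,40)}.items(),key=lambda t:abs(t[1][0]-l-3)+abs(t[1][1]-s-3))[0]
            z=.05+H[n]
        out.append((n,round(x),round(y),round(l),round(s),round((a+90)%180-90)))  # a: long axis angle from +x
    return out
def ring(c,lo,hi,z,box,smin=90):
    im=c['image']; hsv=cv2.cvtColor(im,cv2.COLOR_RGB2HSV)
    m=np.uint8((hsv[...,0]>=lo)&(hsv[...,0]<=hi)&(hsv[...,1]>smin)&(hsv[...,2]>50)); k=np.zeros_like(m); k[box[2]:box[3],box[0]:box[1]]=1
    q=max(cv2.findContours(m*k,cv2.RETR_EXTERNAL,cv2.CHAIN_APPROX_NONE)[0],key=cv2.contourArea)
    (u,v),r=cv2.minEnclosingCircle(q); w=world(c,q[:,0,:],z)
    (x,y),rr=cv2.minEnclosingCircle(np.float32(w[:,:2]*1000)); return round(x),round(y),round(rr),(round(u),round(v))
E
python3 - <<'E'
from meas import *
c=snap('top')
for s in scraps(c): print(s)
print('sleeve',ring(c,3,16,.03,(180,215,252,278)),'collar',ring(c,17,30,.017,(180,205,233,252)))
hsv=cv2.cvtColor(c['image'],cv2.COLOR_RGB2HSV)
m=np.uint8((hsv[...,0]>100)&(hsv[...,0]<118)&(hsv[...,1]>120));m[:,:360]=0;m[:,450:]=0
q=max(cv2.findContours(m,0,1)[0],key=cv2.contourArea)[:,0]; print('bin',cv2.minAreaRect(np.float32(world(c,q,.1)[:,:2]*1000)))
print('arbor top',world(c,[303.,214.],.112), 'shoulder', world(c,[140+619/3.8,175+155/3.8],.054))
E
```

```text
('b', 457, -129, 73, 44, -89)
('a', 458, 58, 126, 29, -88)
('b', 575, -119, 75, 47, 2)
('c', 569, 90, 110, 38, -4)
('d', 638, -27, 55, 35, -82)
('a', 679, -66, 211, 11, -88)
sleeve (366, 364, 31, (197, 264)) collar (449, 393, 27, (191, 242))
bin ((463.03466796875, -375.13043212890625), (217.83018493652344, 211.7311553955078), 10.162981033325195)
arbor top [[ 0.55003562 -0.02038864  0.112     ]] shoulder [[ 0.55379733 -0.02274582  0.054     ]]
```

>>> arm_command(increments=[[-0.2,-0.2,0,0,0,0.055],[-0.4,-0.4,0,0,0,0.11],[-0.65,-0.65,0,0,0,0.165],[-0.9,-0.9,0,0,0,0.22],[-1,-1,0,0,0,0.275]], fingers=-0.3, force=25)

```text
t: 0.88
tool_pos: [0.2984, 0.3316, 0.4048]
orientation: [1.689, 2.648, 0.001]
force: [0.6, 0.0, 0.8]
opening: 0.0608
gripper_force: 0.0
```

```bash
cat >> h.py <<'E'
def inc(X,Y,Z,yaw):
    s=read_state(); R0=R.from_rotvec(s['orientation']); t=np.radians(yaw)
    R1=R.from_matrix(np.array([[np.cos(t),np.sin(t),0],[np.sin(t),-np.cos(t),0],[0,0,-1]]))
    return np.round(np.r_[R0.inv().apply(np.array([X,Y,Z])/1000-s['tool_pos'])/.2,(R0.inv()*R1).as_rotvec()/np.pi],3)
E
python3 - <<'E'
from meas import *
print(inc(458,58,350,91))
c=snap('wrist'); cv2.imwrite('pics/w1.png',c['image'][:,:,::-1])
print('sleeve px',pix(c,[.37,.364,.035]),'collar',pix(c,[.45,.393,.019]))
E
```

```text
[-1.577  0.146  0.274  0.     0.     0.133]
sleeve px [[360.29839462 188.38489647]] collar [[440.64393773 192.32786147]]
```

View pics/w1.png

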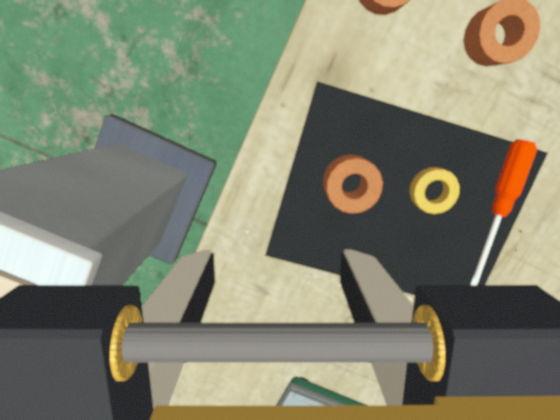

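Wrist view: the sleeve is at (353,184) and the collar at (436,190), as predicted. The look-alikes are farther left, at (510,30) and (385,0).

>>> arm_command(increments=[[-0.2,0.02,0.05,0,0,0.033],[-0.4,0.04,0.1,0,0,0.066],[-0.6,0.06,0.15,0,0,0.1],[-0.8,0.07,0.2,0,0,0.133],[-0.8,0.07,0.2,0,0,0.133]])

```text
t: 1.55
tool_pos: [0.3794, 0.1933, 0.3639]
orientation: [-2.199, -2.243, 0.002]
force: [-0.6, 1.1, -0.1]
opening: 0.0606
gripper_force: 0.0
```

>>> arm_command(increments=[[-0.2,0.11,0.02,0,0,0],[-0.4,0.22,0.04,0,0,0],[-0.6,0.33,0.07,0,0,0],[-0.68,0.385,0.07,0,0,0],[-0.68,0.385,0.07,0,0,0]])

```text
t: 2.17
tool_pos: [0.4594, 0.0611, 0.3509]
orientation: [-2.195, -2.247, -0.0]
force: [-0.4, 0.1, 0.1]
opening: 0.0606
gripper_force: 0.0
```

Run:
```python
from meas import *
print(inc(458,58,242,91)); c=snap('wrist','w2.png')
for s in [(458,58,80),(569,90,69)]: print(pix(c,np.array(s)/1000))
```

```text
[-0.016 -0.007  0.545 -0.    -0.     0.002]
[[276.23217771 220.82496793]]
[[433.62876197 176.65007704]]
```

View pics/w2.png

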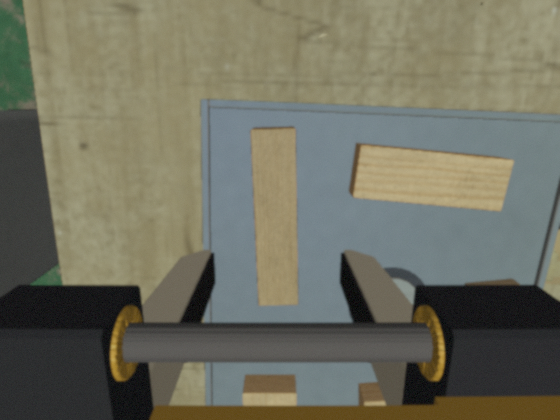

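The long offcut a is centred at (275,215), between the fingers, and c is at (432,176), both as measured.

>>> arm_command(increments=[[-0.01,-0.005,0.2,0,0,0],[-0.016,-0.007,0.4,0,0,0],[-0.016,-0.007,0.5,0,0,0],[-0.016,-0.007,0.545,0,0,0],[-0.016,-0.007,0.545,0,0,0]], force=40)

```text
t: 2.85
tool_pos: [0.4575, 0.0587, 0.2419]
orientation: [-2.193, -2.249, 0.0]
force: [1.0, -0.3, 0.9]
opening: 0.0603
gripper_force: 0.0
```

>>> arm_command(increments=[[0,0,0,0,0,0],[0,0,0,0,0,0],[0,0,0,0,0,0],[0,0,-0.3,0,0,0],[0,0,-0.55,0,0,0]], fingers=1)

```text
t: 3.48
tool_pos: [0.4575, 0.0577, 0.3532]
orientation: [-2.194, -2.248, 0.001]
force: [1.0, -0.3, 0.3]
opening: 0.0295
gripper_force: 39.9
```

>>> arm_command(increments=[[0,0,-0.05,0,0,0],[-0.3,0,-0.1,0,0,0],[-0.6,0,-0.1,0,0,0],[-0.9,0,-0.1,0,0,0],[-1,0,-0.1,0,0,0]])

```text
t: 4.1
tool_pos: [0.4619, -0.1451, 0.3704]
orientation: [-2.197, -2.244, 0.002]
force: [0.4, 0.6, -1.4]
opening: 0.029
gripper_force: 39.9
```

Run:
```python
from meas import *
print(inc(463,-375,350,90)); c=snap('top','t3.png')
for s in scraps(c): print(s)
cc=snap('wrist'); cv2.imwrite('pics/w3.png',cc['image'][:,:,::-1])
print(read_state()['opening'])
```

```text
[-1.149e+00 -1.800e-02  1.020e-01 -1.000e-03 -0.000e+00  7.000e-03]
('c', 570, 90, 111, 38, -4)
('a', 522, -132, 241, 95, -7)
('d', 638, -27, 56, 36, -83)
('a', 679, -66, 211, 11, -88)
0.029326029205841996
```

View pics/w3.png

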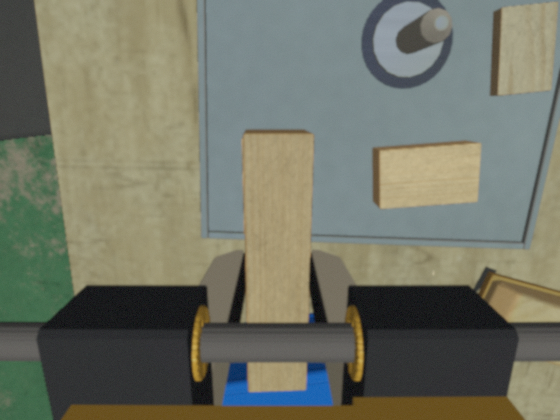

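>>> arm_command(increments=[[-0.3,-0.07,0,0,0,0],[-0.6,-0.14,0,0,0,0],[-0.85,-0.2,0,0,0,0],[-1,-0.24,0,0,0,0],[-1,-0.24,0,0,0,0]])

```text
t: 4.82
tool_pos: [0.419, -0.3441, 0.3706]
orientation: [-2.196, -2.244, -0.0]
force: [-0.7, 0.7, -1.2]
opening: 0.0293
gripper_force: 39.9
```

>>> arm_command(increments=[[-0.18,0,0,0,0,0],[-0.18,0,0.2,0,0,0],[-0.18,0,0.45,0,0,0],[-0.18,0,0.65,0,0,0],[-0.18,0,0.72,0,0,0]])

```text
t: 5.45
tool_pos: [0.42, -0.3765, 0.2242]
orientation: [-2.188, -2.245, -0.001]
force: [0.4, 0.0, -0.7]
opening: 0.0294
gripper_force: 39.9
```

>>> arm_command(increments=[[0,0,0,0,0,0],[0,0,0,0,0,0],[0,0,0,0,0,0],[0,0,-0.3,0,0,0],[0,0,-0.6,0,0,0]], fingers=0.03)

```text
t: 6.08
tool_pos: [0.4201, -0.3791, 0.3497]
orientation: [-2.195, -2.248, -0.0]
force: [0.9, -0.5, 0.6]
opening: 0.045
gripper_force: 0.0
```

>>> arm_command(increments=[[0.3,0,-0.02,0,0,0],[0.6,0.06,-0.02,0,0,0],[0.9,0.15,-0.02,0,0,0],[1,0.2,-0.02,0,0,0],[1,0.2,-0.02,0,0,0]], fingers=-0.5)

```text
t: 6.7
tool_pos: [0.4561, -0.1771, 0.3531]
orientation: [2.19, 2.25, 0.001]
force: [-0.8, -0.9, -1.1]
opening: 0.0699
gripper_force: 0.0
```

Run:
```python
from meas import *
print(inc(457,-129,243,91)); c=snap('top','t4.png')
for s in scraps(c): print(s)
cc=snap('wrist'); cv2.imwrite('pics/w4.png',cc['image'][:,:,::-1])
```

```text
[0.241 0.01  0.55  0.001 0.    0.003]
('a', 470, -146, 139, 77, -48)
('b', 575, -119, 75, 48, 2)
('c', 569, 89, 110, 37, -4)
('d', 638, -27, 55, 36, -83)
('a', 679, -66, 211, 11, -88)
```

View pics/t4.png

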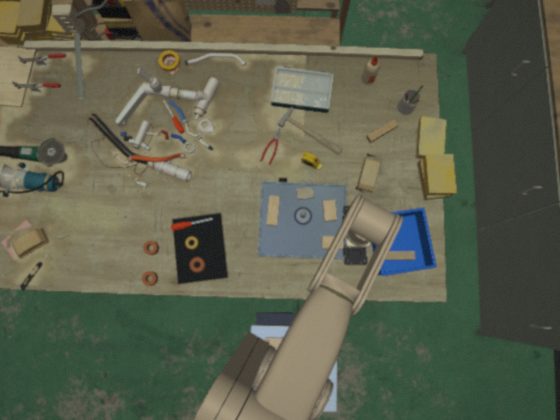

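Top view: offcut a lies in the bin at (400,256), and the others are where they were.

>>> arm_command(increments=[[0.15,0.01,0,0,0,0],[0.24,0.01,0,0,0,0],[0.24,0.01,0.2,0,0,0],[0.24,0.01,0.4,0,0,0],[0.24,0.01,0.53,0,0,0]], fingers=-0.3)

```text
t: 7.42
tool_pos: [0.4555, -0.1306, 0.2439]
orientation: [-2.194, -2.247, 0.002]
force: [0.6, 0.4, 0.2]
opening: 0.0603
gripper_force: 0.0
```

>>> arm_command(increments=[[0,0,0.015,0,0,0],[0,0,0.015,0,0,0],[0,0,0.015,0,0,0],[0,0,0.015,0,0,0],[0,0,-0.3,0,0,0]], fingers=1)

```text
t: 8.05
tool_pos: [0.4542, -0.1295, 0.3014]
orientation: [-2.188, -2.242, 0.006]
force: [0.3, 0.5, -1.0]
opening: 0.0449
gripper_force: 40.0
```

>>> arm_command(increments=[[0,0,-0.28,0,0,0],[-0.3,0.04,-0.28,0,0,0],[-0.6,0.1,-0.28,0,0,0],[-0.9,0.15,-0.28,0,0,0],[-1,0.19,-0.28,0,0,0]])

```text
t: 8.68
tool_pos: [0.4989, -0.3326, 0.3616]
orientation: [2.197, 2.244, -0.001]
force: [-0.1, 0.6, -0.4]
opening: 0.0445
gripper_force: 40.0
```

>>> arm_command(increments=[[-0.04,0,0,0,0,0],[-0.04,0,0.2,0,0,0],[-0.04,0,0.4,0,0,0],[-0.04,0,0.6,0,0,0],[-0.04,0,0.6,0,0,0]])

```text
t: 9.3
tool_pos: [0.4978, -0.3352, 0.2377]
orientation: [-2.188, -2.244, 0.001]
force: [-0.1, 0.4, -0.0]
opening: 0.0447
gripper_force: 40.0
```

Run:
```python
from meas import *
print(inc(495,-338,350,91),read_state()['opening']); c=snap('top','t5.png')
for s in scraps(c): print(s)
```

```text
[-0.011 -0.018 -0.561 -0.002 -0.002  0.002] 0.04468639862141545
('b', 575, -119, 75, 47, 2)
('c', 569, 90, 110, 38, -4)
('d', 638, -27, 55, 35, -83)
('a', 679, -66, 211, 11, -88)
```

>>> arm_command(increments=[[0,0,0,0,0,0],[0,0,0,0,0,0],[0,0,0,0,0,0],[0,0,-0.3,0,0,0],[0,0,-0.55,0,0,0]], fingers=-0.3)

```text
t: 9.98
tool_pos: [0.4992, -0.3373, 0.3532]
orientation: [2.194, 2.248, 0.0]
force: [1.1, -0.4, -0.8]
opening: 0.0607
gripper_force: 0.0
```

>>> arm_command(increments=[[0.25,0,-0.03,0,0,0],[0.5,0.1,-0.03,0,0,0],[0.75,0.25,-0.03,0,0,0],[1,0.4,-0.03,0,0,0],[1,0.4,-0.03,0,0,0]])

```text
t: 10.6
tool_pos: [0.5758, -0.1319, 0.3579]
orientation: [2.188, 2.253, 0.002]
force: [0.6, -0.1, 1.2]
opening: 0.0604
gripper_force: 0.0
```

>>> arm_command(increments=[[0.25,0.1,0,0,0,-0.01],[0.45,0.25,0,0,0,-0.02],[0.54,0.3,0,0,0,-0.035],[0.54,0.3,0,0,0,-0.035],[0.54,0.3,0,0,0,-0.035]])

```text
t: 11.22
tool_pos: [0.6313, -0.0276, 0.3572]
orientation: [2.07, 2.364, -0.001]
force: [0.2, -0.4, 0.1]
opening: 0.0603
gripper_force: 0.0
```

Run:
```python
from meas import *
print(inc(638,-27,240,97)); c=snap('wrist','w6.png')
print(pix(c,np.array([[638,-27,62],[550,-20,112],[554,-23,54]])/1000))
```

```text
[-0.001  0.034  0.586 -0.     0.     0.003]
[[287.36809235 207.7657753 ]
 [150.40228814 199.90773236]
 [180.00986651 186.22475536]]
```

View pics/w6.png

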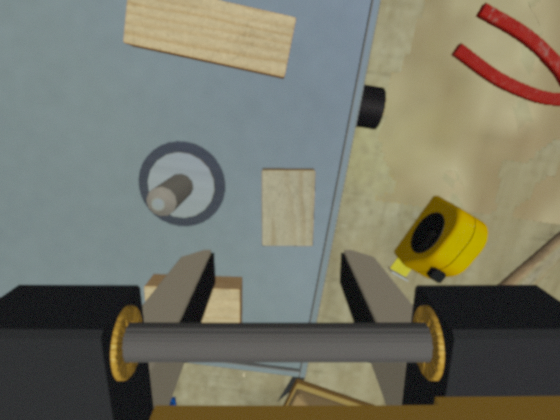

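Wrist view: offcut d is centred at (288,207), as predicted. The arbor tip is at (158,202) and its shoulder at (182,184).

>>> arm_command(increments=[[0,0.034,0.2,0,0,0],[0,0.034,0.4,0,0,0],[0,0.034,0.5,0,0,0],[0,0.034,0.57,0,0,0],[0,0.034,0.585,0,0,0]], fingers=-0.16)

```text
t: 11.9
tool_pos: [0.6386, -0.0255, 0.2402]
orientation: [-2.068, -2.365, 0.0]
force: [-0.3, 0.4, 0.9]
opening: 0.0539
gripper_force: 0.0
```

>>> arm_command(increments=[[0,0,0,0,0,0],[0,0,0,0,0,0],[0,0,0,0,0,0],[0,0,-0.1,0,0,0],[0,0,-0.4,0,0,0]], fingers=1)

```text
t: 12.52
tool_pos: [0.6369, -0.0249, 0.3176]
orientation: [-2.063, -2.36, 0.007]
force: [1.1, 0.7, 0.3]
opening: 0.0395
gripper_force: 40.0
```

>>> arm_command(increments=[[-0.1,0,-0.2,0,0,0.01],[-0.3,-0.1,-0.2,0,0,0.02],[-0.6,-0.3,-0.2,0,0,0.035],[-0.9,-0.5,-0.2,0,0,0.035],[-1,-0.6,-0.2,0,0,0.035]])

```text
t: 13.15
tool_pos: [0.5451, -0.2414, 0.3618]
orientation: [2.195, 2.246, 0.0]
force: [0.2, -0.6, -1.0]
opening: 0.0394
gripper_force: 40.0
```

Run:
```python
from meas import *
print(inc(470,-380,260,91),read_state()['opening']); c=snap('top')
for s in scraps(c): print(s)
```

```text
[-0.683 -0.392  0.509  0.     0.     0.002] 0.039382742926841616
('b', 454, -153, 88, 40, 0)
('b', 575, -119, 75, 47, 2)
('c', 569, 90, 110, 38, -4)
('a', 679, -66, 211, 11, -88)
```

>>> arm_command(increments=[[-0.3,-0.1,0,0,0,0],[-0.6,-0.2,0,0,0,0],[-0.86,-0.27,0.1,0,0,0],[-0.86,-0.27,0.4,0,0,0],[-0.86,-0.27,0.62,0,0,0]])

```text
t: 13.82
tool_pos: [0.4959, -0.4132, 0.2351]
orientation: [-2.196, -2.246, -0.0]
force: [-0.3, -0.5, -1.9]
opening: 0.0393
gripper_force: 40.0
```

>>> arm_command(increments=[[0,0,0,0,0,0],[0,0,0,0,0,0],[0,0,0,0,0,0],[0,0,-0.2,0,0,0],[0,0,-0.6,0,0,0]], fingers=-0.2)

```text
t: 14.45
tool_pos: [0.4963, -0.412, 0.3396]
orientation: [-2.192, -2.247, 0.0]
force: [0.8, -0.8, 0.3]
opening: 0.0559
gripper_force: 0.0
```

>>> arm_command(increments=[[0.1,0,0,0,0,0.05],[0.3,0,0,0,0,0.1],[0.5,0.1,0,0,0,0.15],[0.75,0.25,0,0,0,0.2],[1,0.4,0,0,0,0.25]], fingers=-0.3)

```text
t: 15.08
tool_pos: [0.5727, -0.2094, 0.3418]
orientation: [2.888, 1.228, 0.005]
force: [0.3, 0.4, -0.2]
opening: 0.0607
gripper_force: 0.0
```

Run:
```python
from meas import *
print(inc(575,-119,350,2)); c=snap('top','t7.png')
for s in scraps(c): print(s)
```

```text
[ 0.333 -0.305 -0.042  0.001 -0.001  0.245]
('a', 510, -134, 202, 77, 1)
('c', 569, 89, 110, 38, -4)
('a', 679, -66, 211, 11, -88)
```

View pics/t7.png

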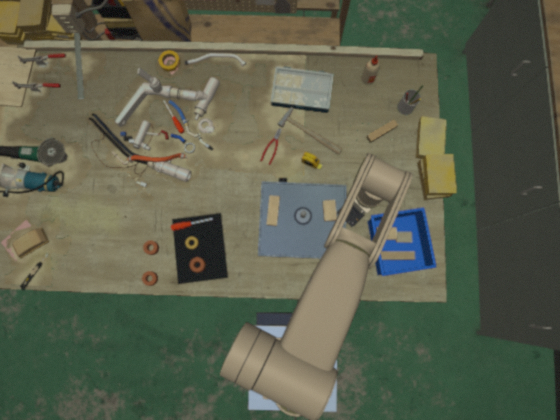

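Top view: a, b1 and d are in the bin at about (398,242), with b2 at (330,210) and c at (273,210) left on the table.

>>> arm_command(increments=[[0.1,-0.1,0,0,0,0.05],[0.2,-0.2,0,0,0,0.1],[0.333,-0.305,-0.04,0,0,0.15],[0.333,-0.305,-0.04,0,0,0.2],[0.333,-0.305,-0.04,0,0,0.245]])

```text
t: 15.75
tool_pos: [0.574, -0.1199, 0.3496]
orientation: [3.14, 0.058, 0.006]
force: [-1.1, 0.4, -0.4]
opening: 0.0602
gripper_force: 0.0
```

Run:
```python
from meas import *
print(inc(575,-119,242,2)); c=snap('wrist','w8.png')
hsv=cv2.cvtColor(c['image'],cv2.COLOR_RGB2HSV); m=np.uint8((hsv[...,0]>12)&(hsv[...,0]<28)&(hsv[...,1]>60)); m[250:]=0
for q in cv2.findContours(m,0,1)[0]:
    if cv2.contourArea(q)>1500: print(cv2.boundingRect(q),cv2.minAreaRect(np.float32(world(c,q[:,0],.074)[:,:2]*1000)))
print(pix(c,[.575,-.119,.074]))
```

```text
[ 0.003 -0.005  0.538  0.    -0.001  0.001]
(355, 175, 85, 75) ((579.4708251953125, -207.5188446044922), (54.528507232666016, 59.52517318725586), 2.03834867477417)
(241, 158, 67, 92) ((580.9849243164062, -119.60811614990234), (66.53572082519531, 43.79943084716797), 5.5092010498046875)
(0, 134, 34, 116) ((582.358642578125, 63.15906524658203), (24.118558883666992, 85.8619155883789), 82.17179870605469)
(319, 0, 241, 215) ((655.5431518554688, -229.92214965820312), (149.3646240234375, 147.82823181152344), 13.135427474975586)
(189, 0, 160, 65) ((693.7017211914062, -112.22943115234375), (37.038665771484375, 99.5129165649414), 2.0682077407836914)
(4, 0, 121, 29) ((700.0147094726562, 15.49827766418457), (15.955939292907715, 75.03463745117188), 1.6857099533081055)
[[274.0334813  214.70345729]]
```

>>> arm_command(increments=[[0,0,0.2,0,0,0],[0,0,0.4,0,0,0],[0,0,0.5,0,0,0],[0,0,0.535,0,0,0],[0,0,0.535,0,0,0]])

```text
t: 16.42
tool_pos: [0.574, -0.1206, 0.2409]
orientation: [3.141, 0.064, 0.002]
force: [0.5, -0.3, -0.2]
opening: 0.0602
gripper_force: 0.0
```

>>> arm_command(increments=[[0,0,0,0,0,0],[0,0,0,0,0,0],[0,0,0,0,0,0],[0,0,-0.1,0,0,0],[0,0,-0.4,0,0,0]], fingers=1)

```text
t: 17.05
tool_pos: [0.5718, -0.12, 0.3174]
orientation: [-3.139, -0.063, 0.012]
force: [1.4, -0.1, -0.5]
opening: 0.0449
gripper_force: 39.5
```

>>> arm_command(increments=[[0,0.1,-0.2,0,0,0],[-0.1,0.4,-0.2,0,0,0],[-0.3,0.7,-0.2,0,0,0],[-0.45,0.95,-0.2,0,0,0],[-0.525,1,-0.2,0,0,0]])

```text
t: 17.68
tool_pos: [0.4747, -0.3274, 0.3611]
orientation: [3.14, 0.058, 0.001]
force: [0.1, 0.1, -1.5]
opening: 0.0452
gripper_force: 39.5
```

>>> arm_command(increments=[[0,0.2,0,0,0,0],[0,0.295,0.1,0,0,0],[0,0.295,0.3,0,0,0],[0,0.295,0.5,0,0,0],[0,0.295,0.56,0,0,0]])

```text
t: 18.3
tool_pos: [0.4779, -0.3827, 0.2455]
orientation: [-3.138, -0.062, 0.005]
force: [-0.2, 0.1, 0.5]
opening: 0.0448
gripper_force: 39.5
```

Run:
```python
from meas import *
print(inc(470,-378,246,2),read_state()['opening']); c=snap('top')
for s in scraps(c): print(s)
```

```text
[-0.039 -0.025 -0.002 -0.001  0.001  0.002] 0.04478011856871613
('c', 569, 89, 110, 37, -4)
('a', 679, -66, 211, 11, -88)
```

>>> arm_command(increments=[[0,0,0,0,0,0],[0,0,0,0,0,0],[0,0,0,0,0,0],[0,0,-0.2,0,0,0],[0,0,-0.55,0,0,0]], fingers=-0.3)

```text
t: 18.98
tool_pos: [0.4782, -0.3828, 0.3494]
orientation: [-3.138, -0.063, 0.005]
force: [0.5, -0.1, 0.6]
opening: 0.0602
gripper_force: 0.0
```

>>> arm_command(increments=[[0,-0.2,-0.02,0,0,0],[0.1,-0.5,-0.02,0,0,0],[0.2,-0.75,-0.02,0,0,0],[0.3,-1,-0.02,0,0,0],[0.35,-1,-0.02,0,0,0]])

```text
t: 19.6
tool_pos: [0.5418, -0.1776, 0.3553]
orientation: [-3.141, -0.07, -0.003]
force: [-0.5, -0.4, 0.6]
opening: 0.0603
gripper_force: 0.0
```

>>> arm_command(increments=[[0,-0.25,0,0,0,0],[0,-0.5,0,0,0,0],[0.05,-0.75,0,0,0,0.02],[0.07,-1,0,0,0,0.033],[0.07,-1,0,0,0,0.033]], fingers=-0.16)

```text
t: 20.23
tool_pos: [0.5472, 0.0217, 0.3549]
orientation: [-3.14, 0.095, -0.002]
force: [-0.3, -0.8, -0.5]
opening: 0.0542
gripper_force: 0.0
```

Run:
```python
from meas import *
print(inc(569,89,243,-4)); c=snap('top','t9.png')
for s in scraps(c): print(s)
```

```text
[ 0.088 -0.342  0.56  -0.    -0.     0.003]
('a', 545, -16, 318, 277, -88)
```

View pics/t9.png

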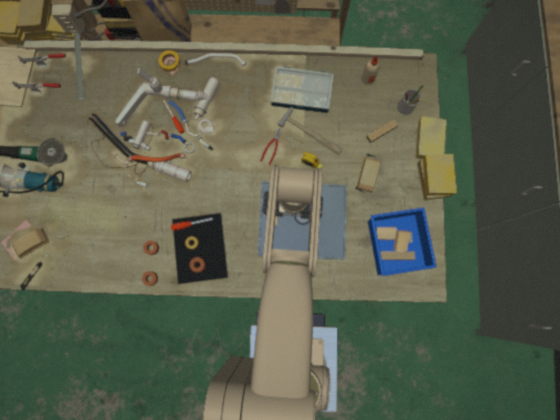

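Top view: four offcuts are in the bin around (398,242). The arm hides the table, so I'll recheck c with the wrist camera.

>>> arm_command(increments=[[0.05,-0.2,0,0,0,0],[0.088,-0.342,0,0,0,0],[0.088,-0.342,0.05,0,0,0],[0.088,-0.342,0.05,0,0,0],[0.088,-0.342,0.05,0,0,0]])

```text
t: 20.9
tool_pos: [0.5687, 0.0852, 0.3441]
orientation: [3.139, -0.103, -0.001]
force: [0.3, -0.5, -0.3]
opening: 0.0536
gripper_force: 0.0
```

Run:
```python
from meas import *
print(inc(569,89,243,-4)); c=snap('wrist','w9.png')
hsv=cv2.cvtColor(c['image'],cv2.COLOR_RGB2HSV); m=np.uint8((hsv[...,0]>12)&(hsv[...,0]<28)&(hsv[...,1]>60)); m[245:]=0
for q in cv2.findContours(m,0,1)[0]:
    if cv2.contourArea(q)>1500: print(cv2.boundingRect(q),cv2.minAreaRect(np.float32(world(c,q[:,0],.069)[:,:2]*1000)))
print(pix(c,[.569,.089,.069]))
```

```text
[ 0.    -0.019  0.505  0.     0.     0.001]
(244, 135, 55, 110) ((585.6773681640625, 87.0279769897461), (36.906341552734375, 77.69646453857422), 86.1377182006836)
(37, 112, 170, 112) ((609.172607421875, 188.30690002441406), (115.73760986328125, 73.67757415771484), 83.26506805419922)
(429, 0, 131, 39) ((687.135498046875, -59.62132263183594), (81.4643325805664, 21.30088996887207), 88.00213623046875)
(199, 0, 153, 47) ((692.4475708007812, 77.2206802368164), (93.50740814208984, 26.26738929748535), 86.25912475585938)
[[270.2071241  214.78879337]]
```

>>> arm_command(increments=[[0,-0.018,0.2,0,0,0],[0,-0.018,0.4,0,0,0],[0,-0.018,0.48,0,0,0],[0,-0.018,0.505,0,0,0],[0,-0.018,0.505,0,0,0]])

```text
t: 21.58
tool_pos: [0.5696, 0.0902, 0.2445]
orientation: [-3.14, 0.1, -0.003]
force: [0.5, -0.1, 0.3]
opening: 0.0537
gripper_force: 0.0
```

>>> arm_command(increments=[[0,0,0,0,0,0],[0,0,0,0,0,0],[0,0,0,0,0,0],[0,0,-0.1,0,0,0],[0,0,-0.4,0,0,0]], fingers=1)

```text
t: 22.2
tool_pos: [0.5673, 0.0902, 0.321]
orientation: [3.139, -0.1, -0.013]
force: [1.0, 0.6, -0.4]
opening: 0.0373
gripper_force: 40.0
```

>>> arm_command(increments=[[0,0,-0.2,0,0,0],[0,0.25,-0.22,0,0,0],[0,0.5,-0.22,0,0,0],[-0.05,0.75,-0.22,0,0,0],[-0.1,1,-0.22,0,0,0]])

```text
t: 22.82
tool_pos: [0.5358, -0.1094, 0.3686]
orientation: [3.14, -0.1, 0.002]
force: [0.7, -0.5, -0.1]
opening: 0.0375
gripper_force: 40.0
```

>>> arm_command(increments=[[0,0.25,0,0,0,0],[0,0.5,0,0,0,0],[-0.1,0.75,0,0,0,0],[-0.2,1,0,0,0,0],[-0.26,1,0,0,0,0]])

```text
t: 23.45
tool_pos: [0.4702, -0.3071, 0.3684]
orientation: [3.139, -0.106, 0.001]
force: [-1.2, 0.3, -0.5]
opening: 0.0374
gripper_force: 40.0
```

>>> arm_command(increments=[[0,0.25,0,0,0,0],[0,0.35,0,0,0,0],[0,0.35,0.2,0,0,0],[0,0.35,0.4,0,0,0],[0,0.35,0.48,0,0,0]])

```text
t: 24.08
tool_pos: [0.4669, -0.3726, 0.2688]
orientation: [-3.137, 0.099, 0.005]
force: [0.1, -0.4, -0.9]
opening: 0.0373
gripper_force: 40.0
```

Run:
```python
from meas import *
print(inc(465,-375,265,-4),read_state()['opening']); c=snap('top')
for s in scraps(c): print(s)
print('sleeve',ring(c,3,16,.03,(180,215,252,278)),'collar',ring(c,17,30,.017,(180,205,233,252)))
```

```text
[-0.009  0.013  0.019 -0.001  0.001  0.002] 0.037333328788574885
('a', 679, -66, 211, 11, -88)
sleeve (366, 364, 31, (197, 264)) collar (448, 393, 27, (191, 242))
```

>>> arm_command(increments=[[0,0,0.02,0,0,0],[0,0,0.02,0,0,0],[0,0,0.02,0,0,0],[0,0,-0.2,0,0,0],[0,0,-0.48,0,0,0]], fingers=-0.2)

```text
t: 24.75
tool_pos: [0.4668, -0.3738, 0.3676]
orientation: [-3.138, 0.1, 0.003]
force: [0.3, -0.7, -0.2]
opening: 0.0554
gripper_force: 0.0
```

>>> arm_command(increments=[[0,-0.2,0,0,0,0],[0,-0.5,0,0,0,0],[0,-0.75,0,0,0,0],[0,-1,0,0,0,0],[0,-1,0,0,0,0]], fingers=-0.75)

```text
t: 25.38
tool_pos: [0.4803, -0.1719, 0.3684]
orientation: [3.14, -0.094, 0.003]
force: [0.8, -0.4, 0.2]
opening: 0.0811
gripper_force: 0.0
```

>>> arm_command(increments=[[0.1,-0.2,0,0,0,0],[0.25,-0.4,0,0,0,-0.02],[0.25,-0.5,0,0,0,-0.02],[0.25,-0.5,0,0,0,-0.02],[0.25,-0.5,0,0,0,-0.02]])

```text
t: 26.0
tool_pos: [0.5358, -0.0791, 0.3674]
orientation: [3.141, -0.003, -0.0]
force: [-0.7, -0.3, -0.4]
opening: 0.0812
gripper_force: 0.0
```

Run:
```python
from meas import *
import pickle
c=snap('wrist'); t=snap('top'); pickle.dump((c,t),open('v1.pkl','wb'))
print(read_state()['tool_pos'])
print(pix(c,np.array([[554,-20,112],[554,-22,54]])/1000))
```

```text
[ 0.53580862 -0.07916872  0.36737556]
[[183.79959185 196.50235098]
 [203.82372012 179.67865043]]
```

>>> arm_command(increments=[[0,-0.2,0,0,0,0],[0,-0.4,0,0,0,0],[0,-0.6,0,0,0,0],[0,-0.8,0,0,0,0],[0,-0.8,0,0,0,0]])

```text
t: 26.72
tool_pos: [0.5362, 0.0833, 0.3674]
orientation: [-3.141, -0.002, -0.0]
force: [-0.0, -0.8, 0.4]
opening: 0.0816
gripper_force: 0.0
```

Run:
```python
from meas import *
import pickle
c2=snap('wrist'); t2=snap('top'); pickle.dump((c2,t2),open('v2.pkl','wb')); c1,t1=pickle.load(open('v1.pkl','rb'))
print(read_state()['tool_pos'],read_state()['orientation'])
P=np.array([[554,-20,112],[554,-22,54]])/1000
tiles=[]
for c in(c1,c2):
    p=pix(c,P).mean(0); print(pix(c,P)); u,v=[int(np.clip(a,60,b)) for a,b in zip(p,(500,360))]; print('origin',u-60,v-60); tiles.append(cv2.resize(c['image'][v-60:v+60,u-60:u+60],(400,400),interpolation=cv2.INTER_CUBIC))
g=cv2.resize(t1['image'][190:290,355:455],(400,200)) 
g=np.hstack([np.vstack([tiles[0]]),tiles[1]])
b=np.hstack([cv2.resize(t2['image'][200:280,360:440],(200,200)),cv2.resize(t2['image'][170:260,250:350],(222,200)),np.zeros((200,378,3),np.uint8)])
cv2.imwrite('pics/m10.png',np.vstack([g,b])[:,:,::-1])
```

```text
[0.53636415 0.08140301 0.36728909] [ 3.14104759e+00 -1.44465419e-03  1.58087689e-04]
[[183.79959185 196.50235098]
 [203.82372012 179.67865043]]
origin 133 128
[[435.59250305 197.10582296]
 [408.33090963 180.21697058]]
origin 361 128
```

View pics/m10.png

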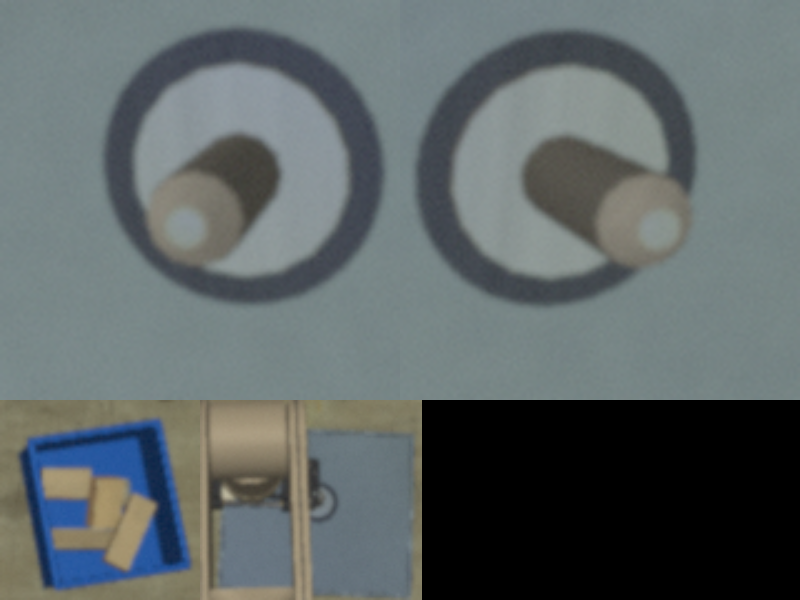

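Montage: the arbor tip is at wrist pixels (188.8,196.4) and (438.7,196.7), and the shoulder disc at (205.5,178.9) and (409,179.5). The offcuts lie within the bin, with d presumably under b2, and the table is clear.

Run:
```python
from meas import *
import pickle
for f,t,s in(('v1',(188.8,196.4),(205.5,178.9)),('v2',(438.7,196.7),(409,179.5))):
    c=pickle.load(open(f+'.pkl','rb'))[0]; print(world(c,t,.112)*1000,world(c,s,.054)*1000)
c=snap('top'); print('sleeve',ring(c,3,16,.03,(180,215,252,278)),'collar',ring(c,17,30,.017,(180,205,233,252)))
print(inc(375,364,350,0))
```

```text
[[554.05942439 -23.23608487 112.        ]] [[554.6240464  -23.36746019  54.        ]]
[[554.27244061 -21.9882246  112.        ]] [[554.58007043 -22.4795687   54.        ]]
sleeve (366, 364, 31, (197, 264)) collar (449, 393, 27, (191, 242))
[-8.100e-01 -1.414e+00  8.600e-02  0.000e+00 -0.000e+00 -1.000e-03]
```

>>> arm_command(increments=[[-0.2,-0.25,0,0,0,0],[-0.3,-0.5,0,0,0,0],[-0.4,-0.75,0,0,0,0],[-0.5,-0.95,0,0,0,0],[-0.5,-1,0,0,0,0]])

```text
t: 27.5
tool_pos: [0.436, 0.2829, 0.3673]
orientation: [-3.141, -0.001, 0.0]
force: [-1.0, 0.0, -0.2]
opening: 0.0815
gripper_force: 0.0
```

>>> arm_command(increments=[[-0.2,-0.2,0.05,0,0,0],[-0.3,-0.41,0.1,0,0,0],[-0.31,-0.41,0.1,0,0,0],[-0.31,-0.41,0.1,0,0,0],[-0.31,-0.41,0.1,0,0,0]])

```text
t: 28.12
tool_pos: [0.3759, 0.363, 0.3476]
orientation: [3.142, -0.005, 0.001]
force: [1.0, 0.2, 0.0]
opening: 0.0812
gripper_force: 0.0
```

```bash
cat >> meas.py <<'E'
def ringw(c,lo,hi,z,guess,smin=90):
    # centre of top face from outer contour nearest guess, and of the bore's dark hole
    hsv=cv2.cvtColor(c['image'],cv2.COLOR_RGB2HSV)
    m=np.uint8((hsv[...,0]>=lo)&(hsv[...,0]<=hi)&(hsv[...,1]>smin)&(hsv[...,2]>60)); m[300:]=0
    cs,h=cv2.findContours(m,cv2.RETR_CCOMP,cv2.CHAIN_APPROX_NONE); g=pix(c,guess)[0]; o=[]
    for q,hh in zip(cs,h[0]):
        if cv2.contourArea(q)<80: continue
        (x,y),r=cv2.minEnclosingCircle(np.float32(world(c,q[:,0],z)[:,:2]*1000)); e=cv2.boundingRect(q)
        if np.hypot(e[0]+e[2]/2-g[0],e[1]+e[3]/2-g[1])<60: o.append(('hole' if hh[3]>=0 else 'outer',round(x,1),round(y,1),round(r,1),e))
    return o
E
python3 - <<'E'
from meas import *
c=snap('wrist','w11.png'); print(ringw(c,3,16,.035,[.37,.364,.035])); print('collar',ringw(c,17,32,.019,[.45,.393,.019]))
print(inc(370,364,197,0), read_state()['q'][5])
E
```

```text
[('outer', 367.1, 363.7, 29.8, (242, 177, 68, 71)), ('hole', 369.3, 363.4, 10.3, (263, 201, 26, 20))]
collar [('outer', 446.6, 391.8, 23.8, (210, 81, 60, 61)), ('hole', 446.8, 391.2, 11.6, (227, 96, 28, 31))]
[-0.029 -0.004  0.753 -0.    -0.    -0.001] 2.2441670039696797
```

View pics/w11.png

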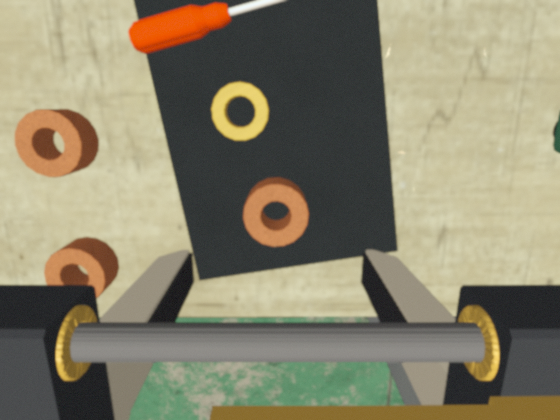

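Wrist view: the sleeve's top face is a disc about 66 px wide centred near (276,214), with a side wall showing above it. The collar's top face is at about (240,111), and the look-alikes are at (50,142) and (75,272).

Run:
```python
from meas import *
c=read_camera('wrist'); print(world(c,[(276,214),(276,247),(243,214),(310,214),(240,111)],.035)*1000); P=np.array([[367,363.5,3],[367,363.5,35]])/1000
th=np.linspace(0,6.28,60)
for x in(364,366,368): # predicted lower/left/right edges of the top face
    p=pix(c,np.c_[x/1000+.027*np.cos(th),.3635+.027*np.sin(th),.035+0*th]); print(x,p.min(0),p.max(0))
```

```text
[[365.88430192 363.12281293  35.        ]
 [337.26891291 363.23234479  35.        ]
 [365.96620405 389.95771395  35.        ]
 [365.79935896 335.47474549  35.        ]
 [446.93985711 390.0253674   35.        ]]
364 [242.43401219 183.63214037] [308.66313433 247.26275465]
366 [242.36527389 181.15500024] [308.71136403 245.01062231]
368 [242.29633035 178.66900067] [308.75972988 242.75061655]
```

>>> arm_command(increments=[[-0.057,-0.001,0.2,0,0,0],[-0.057,-0.001,0.4,0,0,0],[-0.057,-0.001,0.6,0,0,0],[-0.057,-0.001,0.72,0,0,0],[-0.057,-0.001,0.753,0,0,0]])

```text
t: 28.85
tool_pos: [0.363, 0.3634, 0.195]
orientation: [3.14, -0.003, -0.004]
force: [0.3, 0.0, 0.0]
opening: 0.0811
gripper_force: 0.0
```

>>> arm_command(increments=[[0,0,0,0,0,0],[0,0,0,0,0,0],[0,0,0,0,0,0],[0,0,0,0,0,0],[0,0,-0.1,0,0,0]], fingers=1)

```text
t: 29.48
tool_pos: [0.3625, 0.3638, 0.2156]
orientation: [3.14, -0.001, -0.004]
force: [-0.6, 0.2, 0.2]
opening: 0.0521
gripper_force: 40.0
```

>>> arm_command(increments=[[0,0,-0.15,0,0,0],[0,0,-0.3,0,0,0],[0,0,-0.5,0,0,0],[0,0,-0.68,0,0,0],[0,0,-0.68,0,0,0]])

```text
t: 30.1
tool_pos: [0.364, 0.3652, 0.3565]
orientation: [-3.137, 0.001, -0.008]
force: [-0.9, -0.0, -0.9]
opening: 0.0524
gripper_force: 40.0
```

Run:
```python
from meas import *
s=read_state(); print(s['tool_pos'],s['opening'],s['gripper_force'],inc(554.4,-22.7,350,0))
c=snap('wrist','w12.png'); print(ringw(c,3,16,s['tool_pos'][2]-.162,[.3645,.363,s['tool_pos'][2]-.162]))
```

```text
[0.36403884 0.36515146 0.35645443] 0.05240015962585623 39.99882276984863 [ 9.530e-01  1.939e+00  2.900e-02 -1.000e-03 -2.000e-03 -0.000e+00]
[('outer', 372.2, 364.9, 28.3, (214, 208, 127, 92)), ('hole', 374.1, 365.0, 9.5, (254, 258, 47, 27))]
```

Run:
```python
from meas import *
im=cv2.imread('pics/w12.png'); hsv=cv2.cvtColor(im,cv2.COLOR_BGR2HSV); c=read_camera('wrist'); s=read_state(); print(s['tool_pos'])
for u in(250,277,300):
    col=hsv[190:330,u]; print(u,[(190+i*3,*map(int,col[i*3])) for i in range(46)][::1] if u==277 else '')
z=s['tool_pos'][2]-.162; th=np.linspace(0,6.28,200); y=s['tool_pos'][1]
for x in(356,360,364,368,372):
    o=[]
    for r,zz in((.027,z),(.0125,z),(.0125,z-.032),(.027,z-.032)):
        p=pix(c,np.c_[x/1000+r*np.cos(th),y+r*np.sin(th),zz+0*th]); o+=[np.round([p[:,1].min(),p[:,1].max(),p[:,0].min(),p[:,0].max()]).astype(int).tolist()]
    print(x,o)
```

```text
[0.36311718 0.36436662 0.35236749]
250 
277 [(190, 90, 13, 61), (193, 94, 31, 57), (196, 114, 21, 60), (199, 105, 17, 60), (202, 96, 22, 59), (205, 78, 22, 57), (208, 9, 97, 84), (211, 10, 165, 128), (214, 10, 167, 131), (217, 11, 163, 130), (220, 11, 167, 131), (223, 12, 165, 131), (226, 11, 161, 141), (229, 13, 149, 192), (232, 13, 140, 210), (235, 13, 141, 211), (238, 13, 144, 209), (241, 13, 140, 210), (244, 13, 137, 212), (247, 13, 141, 212), (250, 14, 142, 210), (253, 13, 142, 208), (256, 13, 141, 210), (259, 17, 103, 207), (262, 24, 57, 206), (265, 26, 54, 208), (268, 27, 52, 211), (271, 26, 48, 213), (274, 27, 49, 215), (277, 27, 47, 215), (280, 26, 47, 216), (283, 17, 94, 160), (286, 11, 161, 130), (289, 10, 159, 130), (292, 10, 165, 128), (295, 12, 163, 133), (298, 11, 166, 135), (301, 11, 161, 133), (304, 10, 159, 135), (307, 11, 164, 135), (310, 11, 164, 135), (313, 12, 163, 163), (316, 13, 143, 207), (319, 13, 138, 211), (322, 12, 128, 173), (325, 30, 17, 74)]
300 
356 [[246, 359, 213, 340], [279, 331, 247, 306], [250, 295, 252, 301], [223, 320, 224, 330]]
360 [[237, 352, 213, 340], [270, 323, 247, 306], [243, 288, 252, 301], [215, 313, 223, 330]]
364 [[227, 344, 212, 341], [261, 315, 247, 306], [235, 281, 252, 302], [207, 307, 223, 330]]
368 [[218, 336, 212, 341], [252, 306, 247, 306], [228, 274, 252, 302], [199, 300, 223, 331]]
372 [[208, 328, 212, 342], [242, 298, 246, 307], [220, 267, 252, 302], [191, 293, 223, 331]]
```

The ring edges on column 277 match a sleeve centred on the TCP to within 1 mm, so I carry it to the arbor.

>>> arm_command(increments=[[0.15,0.2,0,0,0,0],[0.3,0.4,0,0,0,0],[0.4,0.6,0,0,0,0],[0.5,0.8,0,0,0,0],[0.5,1,0,0,0,0]])

```text
t: 30.82
tool_pos: [0.4633, 0.1626, 0.3504]
orientation: [3.141, -0.002, -0.005]
force: [0.2, -0.1, -1.6]
opening: 0.0521
gripper_force: 40.0
```

>>> arm_command(increments=[[0.15,0.25,0,0,0,0],[0.3,0.5,0,0,0,0],[0.4,0.75,0,0,0,0],[0.45,0.93,0,0,0,0],[0.45,0.94,0,0,0,0]])

```text
t: 31.45
tool_pos: [0.5527, -0.026, 0.3502]
orientation: [-3.142, 0.007, 0.006]
force: [0.5, -0.2, -0.2]
opening: 0.0521
gripper_force: 40.0
```

Run:
```python
from meas import *
import time
c=snap('wrist','w13.png'); s=read_state(); print(s['tool_pos'],s['opening'],inc(554.2,-22.7,310,0))
z=s['tool_pos'][2]-.162; hsv=cv2.cvtColor(c['image'],cv2.COLOR_RGB2HSV)
print([(200+i*3,*map(int,hsv[200+i*3,277])) for i in range(42)])
th=np.linspace(0,6.28,200)
for r,zz,n in((.027,z,'top'),(.0125,z,'bore'),(.0125,z-.032,'bore bottom')):
    p=pix(c,np.c_[s['tool_pos'][0]+r*np.cos(th),s['tool_pos'][1]+r*np.sin(th),zz+0*th]); print(n,p.min(0),p.max(0))
print('arbor tip',pix(c,[.5542,-.0226,.112]))
cv2.imwrite('pics/w13c.png',cv2.resize(c['image'][180:340,170:390,::-1],None,fx=3.6,fy=3.6,interpolation=cv2.INTER_CUBIC))
```

```text
[ 0.55241643 -0.02486076  0.3503866 ] 0.05281221687111601 [ 0.01  -0.011  0.202 -0.     0.001 -0.001]
[(200, 30, 23, 79), (203, 26, 23, 77), (206, 24, 32, 79), (209, 10, 119, 86), (212, 11, 181, 89), (215, 11, 179, 91), (218, 9, 171, 88), (221, 11, 176, 94), (224, 10, 166, 92), (227, 10, 169, 110), (230, 13, 157, 156), (233, 13, 153, 163), (236, 12, 150, 163), (239, 13, 155, 161), (242, 13, 154, 162), (245, 12, 155, 165), (248, 12, 153, 165), (251, 13, 161, 160), (254, 12, 152, 161), (257, 12, 148, 162), (260, 19, 20, 138), (263, 90, 26, 145), (266, 90, 27, 144), (269, 88, 26, 146), (272, 92, 26, 146), (275, 92, 26, 146), (278, 88, 26, 148), (281, 85, 24, 139), (284, 9, 137, 91), (287, 9, 164, 90), (290, 9, 181, 90), (293, 10, 175, 92), (296, 11, 179, 94), (299, 10, 170, 96), (302, 12, 187, 90), (305, 11, 184, 93), (308, 11, 166, 92), (311, 11, 171, 97), (314, 11, 168, 135), (317, 12, 153, 162), (320, 12, 148, 164), (323, 10, 116, 88)]
top [207.12600431 228.20063661] [336.96766443 345.71538694]
bore [242.01611562 262.04383673] [302.09371076 316.36218187]
bore bottom [247.80853938 235.68640154] [297.94860578 282.16335485]
arbor tip [[269.94121158 227.92394386]]
```

View pics/w13c.png

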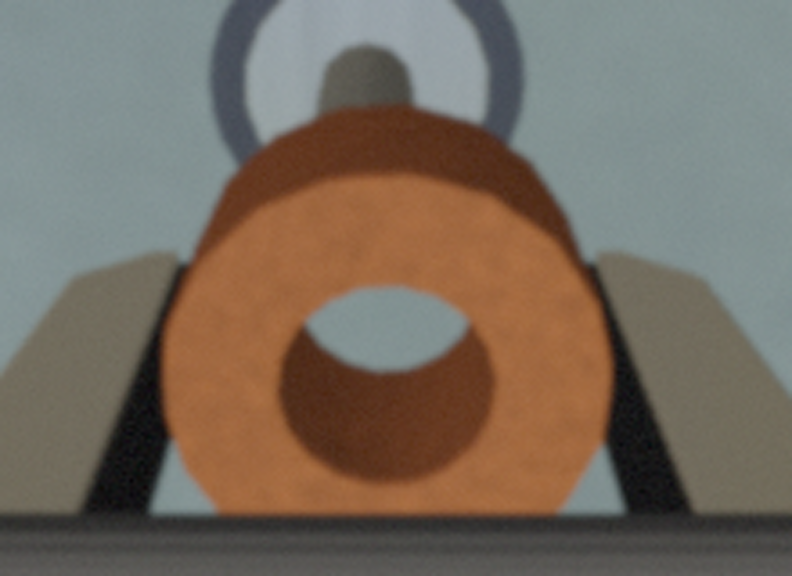

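Wrist crop: the sleeve bore is at column 277.6, centred between the fingers. The shoulder disc is at column 271.9, so about 2–4 mm of lateral correction is left. I'll settle the arm first, then re-measure.

>>> arm_command(increments=[[0.01,-0.01,0,0,0,0],[0.01,-0.01,0,0,0,0],[0.01,-0.01,0,0,0,0],[0.01,-0.01,0,0,0,0],[0.01,-0.01,0,0,0,0]])

```text
t: 32.12
tool_pos: [0.5549, -0.0215, 0.3528]
orientation: [3.142, -0.001, 0.0]
force: [-0.0, -1.0, -0.5]
opening: 0.0526
gripper_force: 40.0
```

Run:
```python
from meas import *
for i in range(3):
    c=snap('wrist'); s=read_state(); print(np.round(s['tool_pos']*1000,1),np.round(pix(c,np.array([[554.5,-22.8,54]])/1000),1),np.round((np.array(c['T'])[:3,3])*1000,1))
im=c['image'].astype(int)
for v in(192,196,200): print(v,[(u,int(im[v,u].mean())) for u in range(222,324,2)])
```

```text
[554.9 -21.6 352.8] [[277.5 206.9]] [628.4 -22.5 331.6]
[554.9 -21.7 352.7] [[277.4 206.9]] [628.4 -22.6 331.6]
[554.9 -21.7 352.7] [[277.3 206.9]] [628.4 -22.7 331.6]
192 [(222, 138), (224, 140), (226, 141), (228, 140), (230, 140), (232, 141), (234, 139), (236, 114), (238, 84), (240, 82), (242, 80), (244, 81), (246, 95), (248, 142), (250, 159), (252, 161), (254, 161), (256, 163), (258, 160), (260, 159), (262, 157), (264, 158), (266, 159), (268, 161), (270, 164), (272, 164), (274, 162), (276, 161), (278, 160), (280, 161), (282, 163), (284, 162), (286, 163), (288, 162), (290, 158), (292, 158), (294, 159), (296, 159), (298, 158), (300, 159), (302, 158), (304, 159), (306, 143), (308, 97), (310, 83), (312, 81), (314, 78), (316, 80), (318, 106), (320, 135), (322, 141)]
196 [(222, 140), (224, 140), (226, 142), (228, 141), (230, 140), (232, 137), (234, 128), (236, 91), (238, 83), (240, 81), (242, 80), (244, 82), (246, 129), (248, 159), (250, 159), (252, 160), (254, 162), (256, 161), (258, 160), (260, 158), (262, 157), (264, 158), (266, 160), (268, 158), (270, 154), (272, 139), (274, 124), (
[... 182 characters left out ...]
6, 157), (308, 131), (310, 87), (312, 80), (314, 81), (316, 80), (318, 86), (320, 124), (322, 141)]
200 [(222, 140), (224, 141), (226, 139), (228, 138), (230, 140), (232, 138), (234, 117), (236, 83), (238, 80), (240, 79), (242, 80), (244, 117), (246, 154), (248, 159), (250, 160), (252, 160), (254, 160), (256, 161), (258, 159), (260, 158), (262, 154), (264, 158), (266, 149), (268, 118), (270, 93), (272, 87), (274, 85), (276, 87), (278, 82), (280, 77), (282, 74), (284, 76), (286, 105), (288, 144), (290, 159), (292, 158), (294, 158), (296, 159), (298, 159), (300, 159), (302, 158), (304, 159), (306, 159), (308, 151), (310, 115), (312, 83), (314, 79), (316, 80), (318, 82), (320, 112), (322, 138)]
```

>>> arm_command(increments=[[-0.005,0.001,0.1,0,0,0],[-0.005,0.001,0.2,0,0,0],[-0.005,0.001,0.25,0,0,0],[-0.005,0.001,0.3,0,0,0],[-0.005,0.001,0.35,0,0,0]])

```text
t: 32.9
tool_pos: [0.554, -0.022, 0.2821]
orientation: [3.142, -0.001, 0.0]
force: [0.8, 0.4, -0.9]
opening: 0.0522
gripper_force: 40.0
```

>>> arm_command(increments=[[0,0,0.04,0,0,0],[0,0,0.08,0,0,0],[0,0,0.12,0,0,0],[0,0,0.15,0,0,0],[0,0,0.17,0,0,0]])

```text
t: 33.52
tool_pos: [0.5539, -0.022, 0.2487]
orientation: [3.142, -0.001, -0.0]
force: [-13.9, 1.3, 27.5]
opening: 0.0523
gripper_force: 40.1
```

>>> arm_command(increments=[[0,0,0,0,0,0],[0,0,0,0,0,0],[0,0,0,0,0,0],[0,0,0,0,0,0],[0,0,0,0,0,0]])

```text
t: 34.15
tool_pos: [0.554, -0.022, 0.2488]
orientation: [3.142, -0.001, 0.0]
force: [-0.1, 1.0, -0.8]
opening: 0.0527
gripper_force: 40.0
```

>>> arm_command(increments=[[0,0,0,0,0,0],[0,0,0,0,0,0],[0,0,0,0,0,0],[0,0,0,0,0,0],[0,0,-0.1,0,0,0]], fingers=-0.65)

```text
t: 34.78
tool_pos: [0.553, -0.0218, 0.2675]
orientation: [-3.141, 0.001, 0.006]
force: [0.4, 0.8, 0.6]
opening: 0.0765
gripper_force: 0.0
```

>>> arm_command(increments=[[0,0,-0.2,0,0,0],[0,0,-0.4,0,0,0],[0,-0.1,-0.45,0,0,0],[0,-0.2,-0.45,0,0,0],[0,-0.2,-0.45,0,0,0]])

```text
t: 35.4
tool_pos: [0.5533, 0.0201, 0.357]
orientation: [-3.141, -0.003, 0.004]
force: [-0.3, -0.4, -0.5]
opening: 0.0768
gripper_force: 0.0
```

Run:
```python
from meas import *
c=snap('wrist','w14.png'); s=read_state(); print(s['tool_pos'])
print(ringw(c,3,16,.086,[.5544,-.0226,.086],60)); th=np.linspace(0,6.28,200)
for z in(.086,.092,.1):
    p=np.concatenate([pix(c,np.c_[.5544+.027*np.cos(th),-.0226+.027*np.sin(th),zz+0*th]) for zz in(z,z-.032)]); print(z,np.r_[p.min(0),p.max(0)-p.min(0)].round(1))
t=snap('top'); print('collar',ring(t,17,30,.017,(175,215,225,260)),inc(447,391,350,0))
```

```text
[0.55329682 0.01931413 0.35674666]
[('outer', 557.3, -21.1, 29.3, (297, 170, 78, 79)), ('hole', 552.5, -23.7, 14.7, (319, 197, 38, 40))]
0.086 [296.2 168.4  79.7  82. ]
0.092 [296.6 169.7  81.6  83.9]
0.1 [297.1 171.5  84.2  86.5]
collar (449, 393, 27, (191, 242)) [-5.310e-01 -1.862e+00  3.500e-02  0.000e+00  1.000e-03  0.000e+00]
```

The sleeve silhouette fits a top at 86 mm or lower, so it is seated. Next is the collar.

>>> arm_command(increments=[[-0.1,-0.25,0,0,0,0],[-0.2,-0.5,0,0,0,0],[-0.3,-0.75,0,0,0,0],[-0.4,-1,0,0,0,0],[-0.4,-1,0,0,0,0]])

```text
t: 36.12
tool_pos: [0.4726, 0.2206, 0.3575]
orientation: [3.142, 0.005, -0.003]
force: [-0.3, 0.3, -0.1]
opening: 0.0771
gripper_force: 0.0
```

>>> arm_command(increments=[[-0.05,-0.25,0,0,0,0],[-0.1,-0.5,0,0,0,0],[-0.13,-0.75,0.03,0,0,0],[-0.13,-0.86,0.03,0,0,0],[-0.13,-0.86,0.03,0,0,0]])

```text
t: 36.75
tool_pos: [0.4485, 0.3903, 0.3513]
orientation: [3.14, 0.0, -0.002]
force: [-0.3, -0.3, -0.6]
opening: 0.0766
gripper_force: 0.0
```

>>> arm_command(increments=[[0,0,0,0,0,0],[0,0,0,0,0,0],[0,0,0,0,0,0],[0,0,0,0,0,0],[0,0,0,0,0,0]])

```text
t: 37.38
tool_pos: [0.4483, 0.39, 0.3528]
orientation: [-3.141, 0.002, -0.0]
force: [0.2, 0.3, 1.2]
opening: 0.0767
gripper_force: 0.0
```

Run:
```python
from meas import *
c=snap('wrist','w15.png'); s=read_state(); print(s['tool_pos'])
print(ringw(c,17,32,.019,[.447,.391,.019])); th=np.linspace(0,6.28,200)
for x in(443,445,447,449):
    p=pix(c,np.c_[x/1000+.023*np.cos(th),.391+.023*np.sin(th),.019+0*th]); q=pix(c,np.c_[x/1000+.023*np.cos(th),.391+.023*np.sin(th),.003+0*th]);print(x,p.min(0).round(1),p.max(0).round(1),q.min(0).round(1))
print(inc(446,391,193,0))
im=c['image'];hsv=cv2.cvtColor(im,cv2.COLOR_RGB2HSV);print([(v,*map(int,hsv[v,277])) for v in range(165,270,3)])
```

```text
[0.44828251 0.39005078 0.35272122]
[('outer', 448.0, 391.8, 24.6, (246, 168, 56, 56)), ('hole', 449.1, 391.9, 11.4, (261, 184, 27, 24))]
443 [248.3 175.7] [301.5 227.3] [249.6 172.5]
445 [248.2 173.4] [301.5 225.2] [249.5 170.3]
447 [248.2 171. ] [301.6 223. ] [249.5 168.1]
449 [248.1 168.7] [301.6 220.8] [249.4 165.8]
[-0.011 -0.005  0.799 -0.    -0.    -0.   ]
[(165, 110, 13, 58), (168, 20, 80, 83), (171, 22, 160, 179), (174, 24, 129, 241), (177, 24, 123, 246), (180, 25, 125, 244), (183, 24, 141, 214), (186, 30, 12, 62), (189, 90, 17, 61), (192, 102, 21, 62), (195, 70, 13, 61), (198, 102, 21, 60), (201, 98, 34, 60), (204, 83, 16, 63), (207, 20, 146, 133), (210, 22, 158, 186), (213, 24, 130, 238), (216, 25, 129, 243), (219, 24, 129, 245), (222, 24, 141, 203), (225, 90, 13, 60), (228, 96, 22, 59), (231, 60, 8, 63), (234, 72, 21, 61), (237, 75, 17, 60), (240, 90, 21, 60), (243, 83, 17, 61), (246, 85, 26, 59), (249, 80, 12, 62), (252, 85, 25, 62), (255, 90, 18, 58), (258, 83, 16, 63), (261, 98, 17, 61), (264, 90, 8, 61), (267, 60, 13, 59)]
```

>>> arm_command(increments=[[-0.007,-0.007,0.2,0,0,0],[-0.007,-0.007,0.45,0,0,0],[-0.007,-0.007,0.65,0,0,0],[-0.007,-0.007,0.75,0,0,0],[-0.007,-0.007,0.792,0,0,0]])

```text
t: 38.05
tool_pos: [0.4467, 0.3915, 0.1935]
orientation: [3.141, -0.001, -0.001]
force: [0.3, 0.5, -0.1]
opening: 0.0769
gripper_force: 0.0
```

>>> arm_command(increments=[[0,0,0,0,0,0],[0,0,0,0,0,0],[0,0,0,0,0,0],[0,0,0,0,0,0],[0,0,0,0,0,0]], fingers=1)

```text
t: 38.67
tool_pos: [0.4473, 0.3919, 0.1954]
orientation: [-3.14, 0.001, -0.002]
force: [-0.3, -0.5, 5.9]
opening: 0.045
gripper_force: 40.0
```

>>> arm_command(increments=[[0,0,-0.2,0,0,0],[0,0,-0.45,0,0,0],[0,0,-0.65,0,0,0],[0,0,-0.8,0,0,0],[0,0,-0.8,0,0,0]])

```text
t: 39.3
tool_pos: [0.4476, 0.3921, 0.3575]
orientation: [-3.138, 0.001, -0.007]
force: [0.5, -0.5, -1.0]
opening: 0.0448
gripper_force: 40.0
```

Run:
```python
from meas import *
s=read_state(); print(s['tool_pos'],s['opening'],s['gripper_force'],inc(554.4,-22.7,355,0))
```

```text
[0.44755698 0.39207412 0.35746589] 0.044777294337368365 39.999350029975176 [ 5.360e-01  2.073e+00  8.000e-03 -1.000e-03 -1.000e-03 -0.000e+00]
```

>>> arm_command(increments=[[0.05,0.25,0,0,0,0],[0.15,0.5,0,0,0,0],[0.2,0.75,0,0,0,0],[0.25,1,0,0,0,0],[0.25,1,0,0,0,0]])

```text
t: 39.92
tool_pos: [0.4968, 0.1884, 0.3521]
orientation: [3.14, -0.008, -0.004]
force: [0.4, 1.1, -0.9]
opening: 0.0453
gripper_force: 40.0
```

>>> arm_command(increments=[[0.1,0.25,0,0,0,0],[0.2,0.5,0,0,0,0],[0.25,0.75,0,0,0,0],[0.284,1,0,0,0,0],[0.284,1,0,0,0,0]])

```text
t: 40.55
tool_pos: [0.5533, -0.0107, 0.3525]
orientation: [3.141, -0.007, -0.003]
force: [-0.7, 0.5, -0.3]
opening: 0.0449
gripper_force: 40.0
```

>>> arm_command(increments=[[0,0.073,0,0,0,0],[0,0.073,0,0,0,0],[0,0.073,0,0,0,0],[0,0.073,0,0,0,0],[0,0.073,0,0,0,0]])

```text
t: 41.18
tool_pos: [0.5533, -0.0227, 0.3543]
orientation: [-3.142, 0.0, -0.0]
force: [0.9, 0.1, -1.7]
opening: 0.0452
gripper_force: 40.0
```

Run:
```python
from meas import *
for i in range(2): c=snap('wrist','w16.png'); s=read_state()
print(np.round(s['tool_pos']*1000,1),s['opening'],inc(554.4,-22.7,355,0))
P=s['tool_pos']; th=np.linspace(0,6.28,200)
hsv=cv2.cvtColor(c['image'],cv2.COLOR_RGB2HSV)
print([(v,*map(int,hsv[v,277])) for v in range(150,325,3)])
for r,z,n in((.023,P[2]-.174,'top'),(.0125,P[2]-.174,'bore'),(.0125,P[2]-.19,'bore bottom')):
    p=pix(c,np.c_[P[0]+r*np.cos(th),P[1]+r*np.sin(th),z+0*th]); print(n,p.min(0).round(1),p.max(0).round(1))
p=pix(c,np.c_[.5544+.027*np.cos(th),-.0226+.027*np.sin(th),.086+0*th]); print('sleeve pred',p.min(0).round(1),p.max(0).round(1))
m=(hsv[...,0]>=3)&(hsv[...,0]<=16)&(hsv[...,1]>60); b=(hsv[...,0]>=17)&(hsv[...,0]<=32)&(hsv[...,1]>90)
for v in(175,190,200): x=np.where(m[v,200:350])[0]+200; print('sleeve row',v,x.min() if len(x) else 0,x.max() if len(x) else 0)
for v in(262,276,290):
    x=np.where(b[v,200:350])[0]+200; g=np.where(np.diff(x)>8)[0]; print('collar row',v,x.min(),x.max(),[(x[i],x[i+1]) for i in g])
```

```text
[553.3 -22.9 354.3] 0.04505179154773638 [ 0.006 -0.001 -0.003 -0.    -0.    -0.   ]
[(150, 93, 31, 146), (153, 94, 29, 147), (156, 92, 28, 146), (159, 94, 31, 139), (162, 112, 49, 93), (165, 107, 54, 89), (168, 109, 50, 86), (171, 3, 64, 80), (174, 10, 162, 88), (177, 10, 173, 99), (180, 13, 159, 156), (183, 12, 150, 162), (186, 12, 153, 162), (189, 12, 153, 162), (192, 12, 154, 161), (195, 12, 155, 158), (198, 11, 127, 131), (201, 23, 27, 86), (204, 20, 28, 81), (207, 20, 27, 84), (210, 25, 29, 114), (213, 24, 26, 138), (216, 23, 29, 139), (219, 20, 48, 128), (222, 21, 172, 113), (225, 21, 182, 115), (228, 21, 184, 130), (231, 24, 144, 181), (234, 23, 147, 184), (237, 23, 146, 187), (240, 23, 147, 187), (243, 24, 152, 190), (246, 24, 152, 191), (249, 22, 162, 179), (252, 60, 4, 138), (255, 94, 27, 144), (258, 92, 27, 143), (261, 88, 28, 144), (264, 94, 26, 145), (267, 92, 29, 143), (270, 90, 25, 143), (273, 90, 28, 145), (276, 92, 28, 146), (279, 90, 26, 146), (282, 92, 27, 144), (285, 85, 20, 137), (288, 21, 153, 108), (291, 20, 189, 109), (294, 20, 181, 114), (297, 20, 179, 114), (300, 22, 168, 146), (303, 24, 148, 186), (306, 24, 154, 184), (309, 24, 156, 185), (312, 24, 155, 188), (315, 24, 157, 187), (318, 24, 115, 175), (321, 88, 23, 135), (324, 78, 23, 56)]
top [223.9 228.9] [326.6 323. ]
bore [247.4 251.7] [303.2 302.7]
bore bottom [249.9 239.3] [301.  286.6]
sleeve pred [236.4 177.6] [314.6 252.7]
sleeve row 175 261 292
sleeve row 190 246 307
sleeve row 200 241 311
collar row 262 228 325 [(np.int64(253), np.int64(301))]
collar row 276 226 327 [(np.int64(254), np.int64(299))]
collar row 290 218 322 [(np.int64(218), np.int64(233))]
```

>>> arm_command(increments=[[0.003,0,0.1,0,0,0],[0.003,0,0.18,0,0,0],[0.003,0,0.22,0,0,0],[0.003,0,0.26,0,0,0],[0.003,0,0.29,0,0,0]])

```text
t: 41.9
tool_pos: [0.5539, -0.0232, 0.2958]
orientation: [3.142, -0.001, -0.0]
force: [0.2, -0.7, -0.6]
opening: 0.0449
gripper_force: 40.0
```

>>> arm_command(increments=[[0,0,0.02,0,0,0],[0,0,0.04,0,0,0],[0,0,0.055,0,0,0],[0,0,0.07,0,0,0],[0,0,0.078,0,0,0]])

```text
t: 42.52
tool_pos: [0.5539, -0.0232, 0.2805]
orientation: [3.142, -0.001, -0.0]
force: [0.0, 0.7, -0.7]
opening: 0.0451
gripper_force: 40.0
```

>>> arm_command(increments=[[0,0,0,0,0,0],[0,0,0,0,0,0],[0,0,0,0,0,0],[0,0,0,0,0,0],[0,0,0,0,0,0]])

```text
t: 43.15
tool_pos: [0.5539, -0.0231, 0.2807]
orientation: [-3.142, 0.001, -0.0]
force: [-0.1, -0.5, -0.9]
opening: 0.045
gripper_force: 40.0
```

Bottom is about 2 mm above the sleeve; I lower slightly more and release.

>>> arm_command(increments=[[0,0,0.004,0,0,0],[0,0,0.008,0,0,0],[0,0,0.01,0,0,0],[0,0,0.01,0,0,0],[0,0,0.01,0,0,0]])

```text
t: 43.78
tool_pos: [0.5539, -0.0231, 0.2786]
orientation: [3.142, -0.001, -0.0]
force: [-0.1, 0.3, -0.8]
opening: 0.0449
gripper_force: 40.0
```

>>> arm_command(increments=[[0,0,0,0,0,0],[0,0,0,0,0,0],[0,0,0,0,0,0],[0,0,0,0,0,0],[0,0,0,0,0,0]], fingers=-0.5)

```text
t: 44.4
tool_pos: [0.5539, -0.0232, 0.2786]
orientation: [3.142, -0.001, -0.0]
force: [0.7, -0.3, 0.3]
opening: 0.0699
gripper_force: 0.0
```

>>> arm_command(increments=[[0,0,-0.2,0,0,0],[0,0,-0.4,0,0,0],[0,-0.2,-0.4,0,0,0],[-0.1,-0.5,-0.4,0,0,0],[-0.2,-0.6,-0.4,0,0,0]])

```text
t: 45.02
tool_pos: [0.5133, 0.0993, 0.3587]
orientation: [-3.141, -0.002, -0.0]
force: [0.2, 0.8, -0.2]
opening: 0.0698
gripper_force: 0.0
```

>>> arm_command(increments=[[-0.2,-0.3,0,0,0,0],[-0.3,-0.6,0,0,0,0],[-0.4,-0.9,0,0,0,0],[-0.4,-1,0,0,0,0],[-0.4,-1,0,0,0,0]])

```text
t: 45.65
tool_pos: [0.4334, 0.2988, 0.3587]
orientation: [-3.141, -0.004, 0.0]
force: [-0.1, 0.6, -0.3]
opening: 0.0697
gripper_force: 0.0
```

Run:
```python
from meas import *
t=snap('top'); sc=snap('scene'); print(read_state()['tool_pos'])
p=pix(sc,[.5544,-.0226,.08])[0].astype(int); a=np.clip(p,[70,50],[490,370]); print(p)
A=cv2.resize(sc['image'][a[1]-50:a[1]+50,a[0]-70:a[0]+70],(420,300),interpolation=cv2.INTER_CUBIC)
B=cv2.resize(t['image'][175:255,250:352],(380,300),interpolation=cv2.INTER_CUBIC)
C=cv2.resize(t['image'][200:280,360:445],(319,300),interpolation=cv2.INTER_CUBIC)
D=cv2.resize(t['image'][205:290,170:306],(481,300),interpolation=cv2.INTER_CUBIC)
cv2.imwrite('pics/m17.png',np.vstack([np.hstack([A,B]),np.hstack([C,D])])[:,:,::-1])
```

```text
[0.43415    0.29680395 0.35850873]
[287 190]
```

View pics/m17.png

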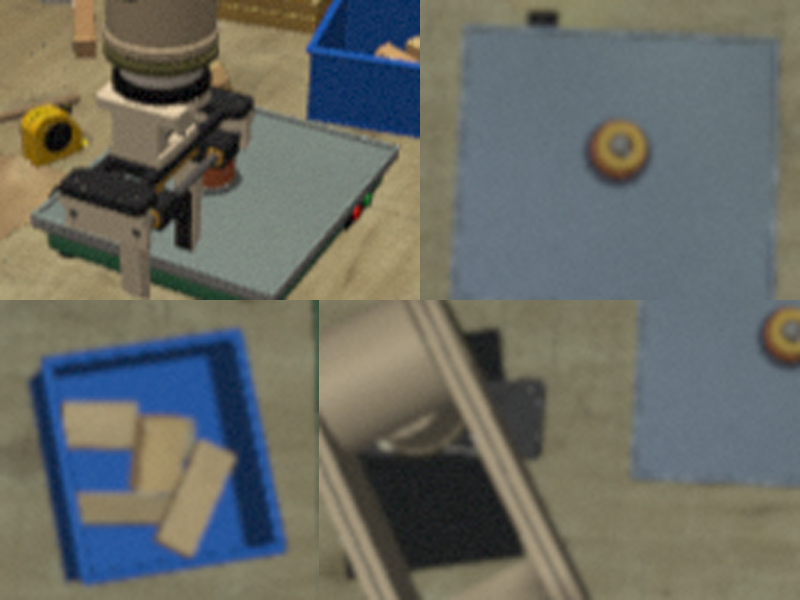

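The montage shows a clear table, with the collar concentric on the sleeve and the arbor tip through it. The offcuts lie inside the bin; four are visible, with d under b2. The collar met no resistance down to 86 mm, which confirms the sleeve is fully seated.

```bash
python3 -c "
from plant import *
print(close_job())"
```

```text
the job is handed in; nothing more can be done
None
```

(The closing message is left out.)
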